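# Set the laminator's film dial to five and start it

## Task

Get the pouch laminator ready for thick pouches: with a fingertip against the side of the dial's bar grip, push the dial round clockwise, click by click, until its pointer rests at the fifth of the seven marks (counted clockwise, the first being the thinnest one, at the left as seen from the feed-slot side), then press the larger of the two buttons, the start button, fully down and let it come up again. Do not pinch or force the dial, do not press the small button, pick nothing up and leave the things around where they are.

Things in the scene. Friction and masses are not known exactly. Their poses are not given: they have to be found in the camera images.
- laminator: white desktop pouch laminator, fixed, 420 long (its y), 170 deep (x), flat top deck 92 above the table (all sizes in mm). Origin under its centre on the table; its x points from the feed slot at the front (operator's side) to the back, y to the operator's left, z up. Controls on the right half of the deck, in a row from right to left: dial, start button, reverse button
- dial_top (a point): on the dial's vertical axis, at the top of its bar grip, 27 above the deck; axes as laminator. Dial: round black skirt 53 across, top 8 above the deck, with an upright black bar across it, 50 long, 11 wide, standing 19 above the skirt, straight sides. Seven white marks, thin to thick, lie flat on the deck round its far side, 32 to 41 from the axis
- pointer_tip (a point): pointer end of the dial's bar: top edge of its end, 25 from the axis, where the white stripe on the bar ends. Turns with the dial. A spring detent holds the dial at each mark: a click needs about 0.1 N m (5 or 6 N on the bar 20 from the axis); once half-way (15 degrees) over, the dial jumps on to the next mark by itself. It starts at the first, second or third mark
- dial (a joint): dial angle in rad, growing clockwise seen from above. 0 = first mark (pointer to the laminator's +y, the operator's left); each click is 0.5236 (30 degrees): marks at 0, 0.524, 1.047, 1.571 (pointer to the laminator's +x), 2.094 (the fifth), 2.618 and 3.142; stops just beyond the first and the last
- start_button_top (a point): centre of the top of the start button, the larger of the two: a round grey button 28 across, top 9 above the deck, in a flat black bezel 38 across and 2 high. 85 left of the dial's axis. Rides with the button
- start_button (a joint): travel of the start button in m: 0 up, 0.005 fully down. Spring return; about 1.5 N starts it, 5 N holds it fully down
- reverse_button_top (a point): centre of the top of the small reverse button, round, grey, 16 across, top 9 above the deck, 60 left of the start button. Not to be pressed
- reverse_button (a joint): travel of the reverse button in m: 0 up, 0.005 fully down
- tape_roll_mid (a point): roll of clear tape lying flat on the left part of the laminator's deck, 80 across, 19 high; its centre. Leave alone
- eraser_mid (a point): white block eraser lying on the laminator's deck behind the start button, 24 x 55 x 12; its centre. Leave alone
- stapler_mid (a point): black stapler on the table beside the laminator's left end, 140 long, 34 wide, 50 high; its centre. Leave alone
- glue_stick_mid (a point): white glue stick standing on the table beyond the laminator's right end, towards the back, 31 across, 88 high; its centre. Leave alone
- mug_mid (a point): blue mug standing on the table beyond the laminator's left end, towards the back, 80 across without its handle, 92 high; its centre. Leave alone
- calculator_mid (a point): black pocket calculator lying on the table beside the laminator's right end, 150 x 78 x 13; its centre. Leave alone
- hole_punch_mid (a point): steel two-hole punch on the table behind the laminator, 100 x 120, 60 high; its centre. Leave alone

How it is judged:
On the way, in this order (a step that is already met when the one before it is completed fails the run):
1. the dial has come to rest at the fifth mark, before the start button is pressed (value of joint dial between 1.9644 and 2.2244 rad and velocity of joint dial between -0.2 and 0.2 rad/s and value of joint start_button below 0.002 m), for 0.3 s.
2. the start button is pressed down with the dial at the fifth mark (value of joint dial between 1.9644 and 2.2244 rad and value of joint start_button above 0.004 m), for 0.05 s.
At the end, for the whole second after the job is handed in: The dial rests at the fifth mark (within 0.13 rad of 2.094), the start button has been pressed at least 4 mm of its 5 mm after that and is up again, the small button is up, and every loose thing is within 20 mm of where it began (value of joint dial between 1.9644 and 2.2244 rad and value of joint each of start_button, reverse_button below 0.001 m and distance of each of tape_roll_mid, eraser_mid, stapler_mid, glue_stick_mid, mug_mid, calculator_mid, hole_punch_mid from where it was at the start of the episode below 0.02 m); the robot touches nothing.
It fails at once if the dial is pinched or forced (more than 25 N of finger contact on it) (contact force between the fingers and dial above 25 N).
It fails at once if the small reverse button is pressed (value of joint reverse_button above 0.0025 m).
It fails at once if one of the things around is knocked away or picked up (moved more than 30 mm) (distance of any of tape_roll_mid, eraser_mid, stapler_mid, glue_stick_mid, mug_mid, calculator_mid, hole_punch_mid from where it was at the start of the episode above 0.03 m).
It also fails if it takes over 48 s, if anything falls off the work surface, if the arm or the gripper's body presses on something with over 40 N, if the wrist force passes 120 N, or if a joint passes its speed limit or range.

## Robot

A 6-joint arm with a two-finger parallel gripper is mounted at the origin on the work surface. World frame = base frame: x ahead of the robot, y to its left, z up, the work surface at z = 0. Lengths are in m, angles in rad, forces in N, time in s.
With the tool pointing down it reaches from about 0.35 to 0.775 m from the base axis. Payload 7.3 kg.
Tool frame: the origin (TCP) lies between the finger pads; the fingertips stand 8 mm ahead of it and the grasp point (between the pads) lies 11 mm behind it (robot.nose_length is the distance from the TCP to the fingertips, in m); z points along the fingers, y is the line along which they close (so a half turn about z gives the same grasp; the last joint's range is limited). The gripper opens to 92 mm and grips with 3 to 60 N. Pads are 19 mm wide; open, the fingers measure 130 mm over their backs; the gripper's body (75 mm by 190 mm) begins 47 mm behind the grasp point.
Start: joints at [-1.425, 0.342, 1.524, -0, 1.275, -0.146], TCP at [0.151, -0.503, 0.235] pointing down, gripper open.
Joint ranges: [-2.53, 2.53], [-0.77, 2.02], [0.04, 2.7], [-1, 4.14], [0.28, 2.66], [-3.11, 3.11]. Speed limits (rad/s): [2.57, 2.57, 3.14, 3.14, 3.14, 3.14].

## Interface

Orientations are given as [roll, pitch, yaw] about the fixed x, y, z axes, in that order (R = Rz(yaw) Ry(pitch) Rx(roll)).
In Python, from cell import robot gives the robot as it stands. The module is installed in compiled form; this text tells all that it offers.
- The arm moves only by the shell command python3 -m jog 'ROWS' [FORCE]. ROWS is JSON, a list that holds one entry, the list of rows, each a list of 5 numbers: the gripper's target within -1 to 1 (fully open at 1, half-way at 0, shut at -1), then the shift along the tool's x, y, z in m, then the turn about the tool's z in rad. A call has 1 to 5 rows; each row is the pose to reach, as a shift and turn from the pose commanded when the call began, along the tool's axes at that moment; what a row does not reach only later rows make up. A row lasts 1/12 s, in which the tool goes at most 41.7 mm and 7.16 degrees, less where a joint would pass 70% of its speed; a pose out of reach is approached as far as the arm can. A call with a gripper value outside its range is refused whole. The fingers move at their own pace and stop on an object; FORCE is the grip in N (left out, the last holds). Time passes only in rows, so rows that repeat a pose let the fingers close. It gives the time, the measured TCP pose, the force, the opening and the grip force at its end, in the units of the state.
- robot.observe(): the state, without advancing time (a new reading comes with each control period).
- robot.read_camera(name): name is "scene" or "top" or "wrist"; returns the picture (480x640x3 uint8, red, green, blue); there is no depth.
- robot.camera_model(name): a dict with "camera_matrix" (3x3 intrinsics, pixels), "position" and "attitude" of the camera in the world; the wrist camera has in their place "mount" (4x4, takes a point from camera to tool coordinates, whose origin is the TCP and whose axes are the flange's). Camera axes: x right, y down, z forward; pixel columns grow to the right and rows downward; lengths in m; the calibration is good to about 2 mm. A picture is of the moment at which its call begins: read the wrist's pose just before it. camera_model takes no time and is no camera call.
- robot.hand_in(): hands the job in; it is judged then, once.
The state is a dict: "time": time; "qpos": joint angles; "qvel": joint speeds; "joint_efforts": joint torques, N m; "tool_pos": TCP position; "tool_rot": TCP orientation; "contact_force": force on the tool from outside, world axes, zero at the start; "torque": the same for the moment, N m; "opening": finger opening in m; "grip_force": force on a finger pad.
Only numpy, scipy, OpenCV 4.12 (cv2) and the standard library are available. Lean on these libraries where they do the work, as an engineer would, in place of code of your own. Each camera call takes 0.05 s, during which the arm holds its last target. There are 200 camera calls.

## Working session

There is one attempt and no reset: what is moved stays moved. The work goes in short steps, Python scripts to look and compute and a shell command to move; the robot and the scene stay as the last step left them, time stands still between calls to the robot, and variables do not carry over. Pictures are saved under pics/ and viewed, at most 10 in all, crops included, and the job is handed in when it is done.

```bash
mkdir -p pics
python3 - <<'E'
from cell import robot
import cv2
for n in ("top","scene"):
    im=robot.read_camera(n); cv2.imwrite(f"pics/{n}0.png",im[:,:,::-1])
    m=robot.camera_model(n); print(n,m)
print(robot.camera_model("wrist")); s=robot.observe(); print(s)
E
```

```text
top {'camera_matrix': array([[623.78976172,   0.        , 320.05870653],
       [  0.        , 623.78976172, 239.10086375],
       [  0.        ,   0.        ,   1.        ]]), 'position': array([0.43217564, 0.10203575, 1.270792  ]), 'attitude': array([-3.02000693, -0.00756522, -1.56903685])}
scene {'camera_matrix': array([[511.21283103,   0.        , 326.51944707],
       [  0.        , 511.21283103, 238.43101121],
       [  0.        ,   0.        ,   1.        ]]), 'position': array([0.88528451, 0.46880381, 0.89231589]), 'attitude': array([-2.60275668, -0.01118247,  2.49429315])}
{'camera_matrix': array([[351.68299152,   0.        , 319.69888464],
       [  0.        , 351.68299152, 240.5937521 ],
       [  0.        ,   0.        ,   1.        ]]), 'mount': array([[ 4.18398544e-04, -9.67907599e-01, -2.51305998e-01,
         6.78939290e-02],
       [ 9.99999912e-01,  4.13535019e-04,  7.21623057e-05,
        -9.67950861e-04],
       [ 3.40773866e-05, -2.51306006e-01,  9.67907687e-01,
        -1.49670546e-01],
       [ 0.00000000e+00,  0.00000000e+00,  0.00000000e+00,
         1.00000000e+00]])}
{'time': 0.1, 'qpos': array([-1.42502832e+00,  3.42624004e-01,  1.52488549e+00, -2.54999430e-05,
        1.27538364e+00, -1.46027068e-01]), 'qvel': array([-1.19981907e-04, -1.23540940e-03, -3.10170232e-03, -2.78385730e-04,
        1.45331680e-05,  1.22453015e-03]), 'joint_efforts': array([ 1.21019631e-03, -4.32003701e+01, -2.44695532e+01,  7.19132437e-02,
        5.26160456e-02, -6.17665091e-05]), 'tool_pos': array([ 0.15097933, -0.50247528,  0.23414209]), 'tool_rot': array([-3.14030247e+00, -1.65105004e-04,  2.91802405e-01]), 'contact_force': array([ 0.10483334, -0.09472215, -1.21146378]), 'torque': array([-0.01177838,  0.00558702,  0.00287011]), 'grip_force': 0.0, 'opening': 0.09182829455719158}
```

View pics/top0.png

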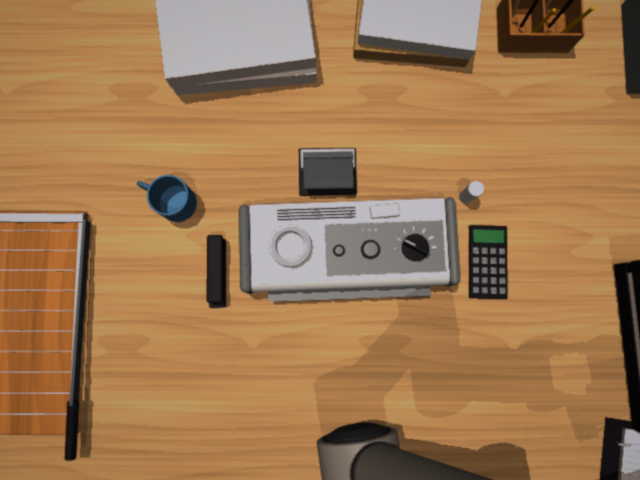

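View pics/scene0.png

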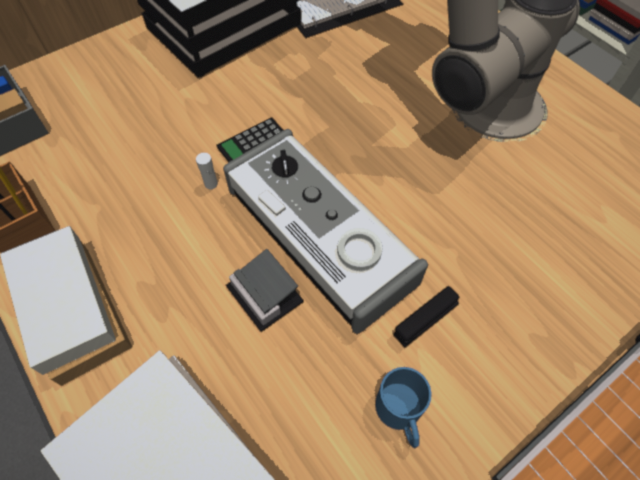

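Top view: the dial is at about (416,247), the start button (370,249), the reverse button (339,251), and the glue stick and calculator are to the right of the laminator. The scene view shows the same layout. Next I'll measure these by masks.

```bash
cat > h.py <<'E'
import numpy as np, cv2
from scipy.spatial.transform import Rotation as Ro
from cell import robot
def ray(name,uv,z,tool=None):
    m=robot.camera_model(name); d=np.linalg.solve(m["camera_matrix"],[uv[0],uv[1],1.])
    if name=="wrist":
        p,r=tool; R=Ro.from_euler("xyz",r).as_matrix(); M=m["mount"]
        c=p+R@M[:3,3]; d=R@M[:3,:3]@d
    else:
        c=m["position"]; d=Ro.from_euler("xyz",m["attitude"]).as_matrix()@d
    return c+d*(z-c[2])/d[2]
def blobs(mask,x0,y0,amin=20):
    n,l,s,c=cv2.connectedComponentsWithStats(mask.astype(np.uint8))
    return [(s[i].tolist(),(c[i]+[x0,y0]).round(2).tolist()) for i in range(1,n) if s[i][4]>=amin]
E
python3 - <<'E'
from h import *
im=cv2.imread("pics/top0.png"); x0,y0=320,215
c=im[y0:285,x0:455]; g=c.max(2)
print(g[::6,::9])
for t in (45,):
    for b in blobs(g<t,x0,y0): print(b, ray("top",b[1],.100))
# deck corners: white body blob
w=(im.min(2)>150); print([b for b in blobs(w,0,0,2000)])
cv2.imwrite("pics/crop.png",cv2.resize(c,None,fx=5.5,fy=5.5,interpolation=cv2.INTER_CUBIC))
E
```

```text
[[ 95 133 150 139 189 193 192 185 156 193 193 192 192 192  71]
 [193 192 193 193 193 191 190 189 172 172 166 135 141 127  89]
 [193 134 133 132 130 130 129 127 127 125 124 123 122 121 141]
 [193 135 134 132 132 130 128 127 127 125 119 114 122 121 148]
 [193 135 133 133 132 127 121 128 126 126  26  27 134 121 159]
 [192 134  57 132 131 116 122 128 127  95  29  25  53 122 183]
 [193 134 134 133 132 131 124 128 127  99  32   7  38 120 186]
 [193 135 117 133 131  65  53 128 128 126  31  29  96 122 187]
 [193 135 135 132 132 130 129 128 127 127 125 122 121 121 188]
 [192 135 134 134 132 131 129 128 128 127 125 124 122 121 163]
 [193 142 166 170 166 190 189 190 193 188 192 192 192 192 190]
 [190 190 190 190 189 188 186 184 180 177 173 169 165 160 154]]
([82, 20, 27, 26, 504], [415.55, 247.84]) [ 0.55909792 -0.08707138  0.1       ]
([42, 30, 17, 13, 32], [368.38, 253.56]) [0.54801433 0.00221228 0.1       ]
[([156, 0, 159, 78, 10287], [231.32, 33.75]), ([360, 0, 121, 50, 4933], [423.23, 20.82]), ([250, 199, 200, 89, 8855], [328.41, 242.53])]
```

View pics/crop.png

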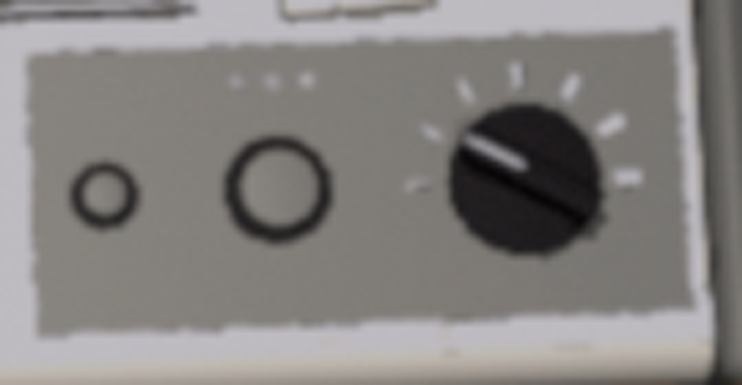

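The dial's stripe points to the second mark, so it needs three clicks. I'll compute the positions and the laminator's yaw.

Run:
```python
from h import *
P={}
for n,uv,z in (("dial",(415.55,247.84),.100),("start",(279/5.5+320,190/5.5+215),.0945),("rev",(104/5.5+320,194.5/5.5+215),.0945)):
    P[n]=ray("top",uv,z); print(n,P[n].round(4))
for a,b in (("dial","start"),("start","rev"),("dial","rev")):
    v=P[b]-P[a]; print(a,b,np.hypot(*v[:2]),"lam yaw deg",np.degrees(np.arctan2(-v[0],v[1])))
# scene check
im=cv2.imread("pics/scene0.png"); x0,y0=262,140
for b in blobs(im[y0:190,x0:310].max(2)<45,x0,y0): print(b,ray("scene",b[1],.100).round(4))
# stripe
t=[ray("top",(u/5.5+320,v/5.5+215),.119) for u,v in ((468,138),(524,166))]; print(t, np.degrees(np.arctan2(*(t[0]-t[1])[:2])))
```

```text
dial [ 0.5591 -0.0871  0.1   ]
start [ 0.5562 -0.0028  0.0945]
rev [0.5545 0.0576 0.0945]
dial start 0.08434961201394318 lam yaw deg 1.954729299411204
start rev 0.06040470822529402 lam yaw deg 1.6259748670178948
dial rev 0.1447537408238867 lam yaw deg 1.8175430307705025
([11, 11, 24, 26, 367], [284.29, 165.28]) [ 0.558  -0.0876  0.1   ]
[array([ 0.57149836, -0.06475072,  0.119     ]), array([ 0.56201004, -0.08356979,  0.119     ])] 26.75663210355756
```

```bash
cat >> h.py <<'E'
AX=np.array([.5588,-.0872]); PSI=np.radians(1.8)
def plan(th,r,off,z,yawt=None):
    """TCP target beside bar at dial angle th(deg), r along the bar, off behind its mid-plane; prints tool-frame shift"""
    s=robot.observe(); a=PSI-np.radians(th); d=np.array([np.cos(a),np.sin(a)]); p=np.array([-d[1],d[0]])
    goto(np.r_[AX+r*p-off*d,z], a+np.pi if yawt is None else yawt)
def goto(t,yaw):
    s=robot.observe(); R=Ro.from_euler("xyz",s["tool_rot"]).as_matrix()
    print("at",s["time"],s["tool_pos"].round(4),s["tool_rot"].round(3),"F",s["contact_force"].round(1),"open",round(s["opening"],4))
    dy=(s["tool_rot"][2]-yaw+np.pi)%(2*np.pi)-np.pi
    print("shift",(R.T@(t-s["tool_pos"])).round(4),"turn",round(dy,3))
E
python3 -m jog '[[[-1,0.034,-0.021,0,-0.12],[-1,0.068,-0.042,0,-0.24],[-1,0.102,-0.064,0,-0.36],[-1,0.136,-0.085,0,-0.48],[-1,0.17,-0.106,0,-0.6]]]' 10
python3 -c "
from h import *
plan(30,.027,.027,.235)"
```

```text
time: 0.52
tool_pos: [0.284, -0.3507, 0.2344]
tool_rot: [-3.141, -0.0, 0.897]
contact_force: [1.2, -0.7, 0.6]
opening: 0.0633
grip_force: 0.0
at 0.5167 [ 0.284  -0.3507  0.2344] [-3.141 -0.     0.897] F [ 1.2 -0.7  0.6] open 0.0633
shift [ 0.399   0.0189 -0.0005] turn -1.752
```

```bash
python3 -m jog '[[[-1,0.038,0.002,0,-0.12],[-1,0.076,0.004,0,-0.24],[-1,0.114,0.006,0,-0.36],[-1,0.152,0.007,0,-0.48],[-1,0.19,0.009,0,-0.6]]]' >/dev/null
python3 -c "
from h import *
plan(30,.027,.027,.235)"
```

```text
at 0.9333 [ 0.4104 -0.2083  0.2346] [-3.141 -0.     1.498] F [ 0.6 -1.   1.2] open 0.0301
shift [ 0.1673  0.1255 -0.0005] turn -1.152
```

```bash
python3 -m jog '[[[-1,0.03,0.023,0,-0.12],[-1,0.06,0.046,0,-0.24],[-1,0.09,0.069,0,-0.36],[-1,0.12,0.092,0,-0.48],[-1,0.15,0.114,0,-0.6]]]' >/dev/null
python3 -c "
from h import *
plan(30,.027,.027,.235)"
```

```text
at 1.35 [ 0.5361 -0.0679  0.2344] [-3.141 -0.     2.098] F [ 0.5 -0.2 -0.2] open 0.001
shift [ 0.009   0.0188 -0.0006] turn -0.551
```

```bash
python3 -m jog '[[[-1,0.002,0.005,0,-0.11],[-1,0.004,0.01,0,-0.22],[-1,0.006,0.014,0,-0.33],[-1,0.009,0.019,0,-0.44],[-1,0.009,0.019,0,-0.55]]]' >/dev/null
python3 -m jog '[[[-1,0,0,0.02,0],[-1,0,0,0.03,0],[-1,0,0,0.03,0]]]' >/dev/null
python3 - <<'E'
from h import *
plan(30,.027,.027,.112)
s=robot.observe(); im=robot.read_camera("wrist"); cv2.imwrite("pics/w1.png",im[:,:,::-1])
np.save("w1.npy",[s["tool_pos"],s["tool_rot"]])
E
```

```text
at 2.0167 [ 0.5456 -0.052   0.2019] [-3.14  -0.006  2.641] F [ 0.5  0.6 -0.6] open 0.0005
shift [-0.0018  0.0024  0.0899] turn -0.008
```

View pics/w1.png

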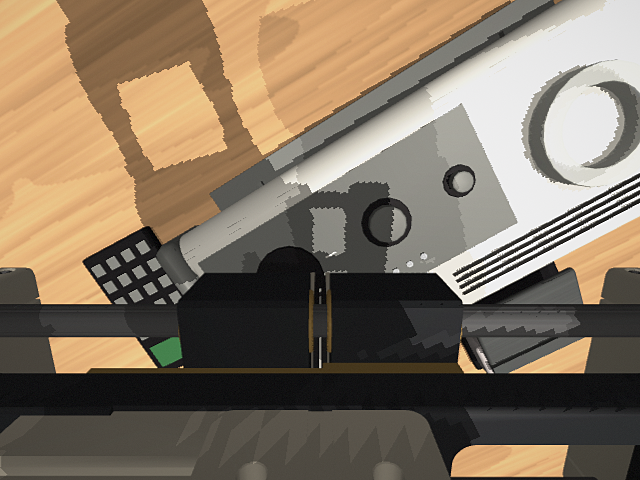

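The wrist view shows the start button at (387,221) and the reverse button at (460,181). The gripper body hides most of the dial, at about (290,262). The position matches the plan, so I'll descend beside the bar.

```bash
python3 -m jog '[[[-1,-0.001,0.001,0.025,0],[-1,-0.001,0.002,0.05,0],[-1,-0.001,0.002,0.075,0],[-1,-0.001,0.002,0.089,0],[-1,-0.001,0.002,0.089,0]]]'
python3 -m jog '[[[-1,0,0,0,0],[-1,0,0,0,0]]]' >/dev/null
python3 - <<'E'
from h import *
plan(30,.027,.017,.113)
im=robot.read_camera("scene")[:,:,::-1]; cv2.imwrite("pics/s1.png",cv2.resize(im[60:260,180:440],None,fx=3,fy=3,interpolation=cv2.INTER_CUBIC))
E
```

```text
time: 2.48
tool_pos: [0.5474, -0.0509, 0.1132]
tool_rot: [-3.14, -0.005, 2.641]
contact_force: [-0.2, -0.4, 0.0]
opening: 0.0005
grip_force: 0.0
at 2.65 [ 0.55   -0.0514  0.1172] [3.141e+00 2.000e-03 2.641e+00] F [ 0.8 -0.3  0.2] open 0.0006
shift [-0.0077 -0.0003  0.0042] turn -0.008
```

View pics/s1.png

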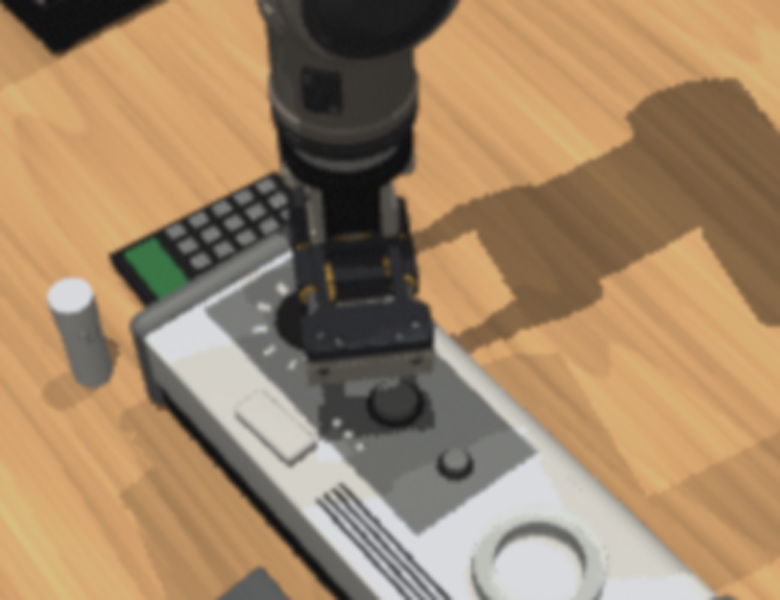

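The scene crop shows the fingertips beside the dial on the start-button side, at about (365,350), clear of everything.

```bash
python3 -m jog '[[[-1,-0.003,0,0.002,0],[-1,-0.006,0,0.004,0],[-1,-0.006,0,0.004,0],[-1,-0.006,0,0.004,0],[-1,-0.006,0,0.004,0]]]'
python3 - <<'E'
from h import *
plan(30,.027,.015,.113)
E
```

```text
time: 3.12
tool_pos: [0.5543, -0.054, 0.1118]
tool_rot: [-3.142, 0.0, 2.642]
contact_force: [0.9, -0.2, 0.5]
opening: 0.0007
grip_force: 0.0
at 3.1167 [ 0.5543 -0.054   0.1118] [-3.142  0.     2.642] F [ 0.9 -0.2  0.5] open 0.0007
shift [-0.0046 -0.0001 -0.0012] turn -0.008
```

```bash
cat >> h.py <<'E'
def arc(ths,r=.027,off=.015,z=.113,lead=4):
    s=robot.observe(); R=Ro.from_euler("xyz",s["tool_rot"]).as_matrix()
    print("t",s["time"],s["tool_pos"].round(4),"F",s["contact_force"].round(1))
    v=s["tool_pos"][:2]-AX; y=s["tool_rot"][2]
    for th in ths:
        a=PSI-np.radians(th); d=np.array([np.cos(a),np.sin(a)]); p=np.array([-d[1],d[0]])
        dy=(y-(a+np.pi-np.radians(lead))+np.pi)%(2*np.pi)-np.pi
        print(th,(R.T@(np.r_[AX+r*p-off*d,z]-s["tool_pos"])).round(4),round(dy,3))
E
python3 -c "
from h import *
arc([30,34,38,42,46,50])"
```

```text
t 3.1167 [ 0.5543 -0.054   0.1118] F [ 0.9 -0.2  0.5]
30 [-0.0046 -0.0001 -0.0012] 0.062
34 [-0.0065  0.0009 -0.0012] 0.132
38 [-0.0085  0.0018 -0.0012] 0.202
42 [-0.0105  0.0025 -0.0012] 0.272
46 [-0.0126  0.0031 -0.0012] 0.341
50 [-0.0147  0.0035 -0.0012] 0.411
```

```bash
python3 -m jog '[[[-1,-0.0046,0,-0.001,0.06],[-1,-0.0065,0.001,-0.001,0.13],[-1,-0.0085,0.002,-0.001,0.2],[-1,-0.0105,0.0025,-0.001,0.27]]]'
python3 -c "
from h import *
arc([42,46,50,54,58,62])"
```

```text
time: 3.45
tool_pos: [0.5638, -0.056, 0.1125]
tool_rot: [-3.141, -0.003, 2.368]
contact_force: [-1.4, 3.0, 0.1]
opening: 0.0005
grip_force: 1.4
t 3.45 [ 0.5638 -0.056   0.1125] F [-1.4  3.   0.1]
42 [-0.0013  0.     -0.0005] -0.002
46 [-0.0031  0.0011 -0.0005] 0.068
50 [-0.005   0.0021 -0.0005] 0.138
54 [-0.007   0.003  -0.0005] 0.208
58 [-0.0091  0.0037 -0.0005] 0.277
62 [-0.0111  0.0042 -0.0005] 0.347
```

```bash
python3 -m jog '[[[-1,-0.0013,0,0,0],[-1,-0.0031,0.001,0,0.07],[-1,-0.005,0.002,0,0.14],[-1,-0.007,0.003,0,0.21]]]'
python3 -c "
from h import *
arc([54,58,62,66,70,74])"
```

```text
time: 3.78
tool_pos: [0.5712, -0.0594, 0.1126]
tool_rot: [-3.14, -0.001, 2.161]
contact_force: [-3.9, 3.1, 3.2]
opening: 0.0003
grip_force: 2.2
t 3.7833 [ 0.5712 -0.0594  0.1126] F [-3.9  3.1  3.2]
54 [ 0.0006  0.0002 -0.0004] 0.0
58 [-0.0012  0.0013 -0.0004] 0.07
62 [-0.0031  0.0022 -0.0004] 0.14
66 [-0.0051  0.0031 -0.0004] 0.21
70 [-0.0072  0.0038 -0.0004] 0.279
74 [-0.0092  0.0044 -0.0004] 0.349
```

Run:
```python
from h import *
a=robot.read_camera("top")[:,:,::-1][205:295,330:460]; b=robot.read_camera("scene")[:,:,::-1][110:240,230:360]
f=lambda i:cv2.resize(i,(390,int(390*i.shape[0]/i.shape[1])),interpolation=cv2.INTER_CUBIC)
a,b=f(a),f(b); a=cv2.copyMakeBorder(a,0,b.shape[0]-a.shape[0],0,0,cv2.BORDER_CONSTANT)
cv2.imwrite("pics/d1.png",np.hstack([a,b])); print(robot.observe()["contact_force"])
```

```text
[-3.42267421  1.07892068  2.30882647]
```

View pics/d1.png

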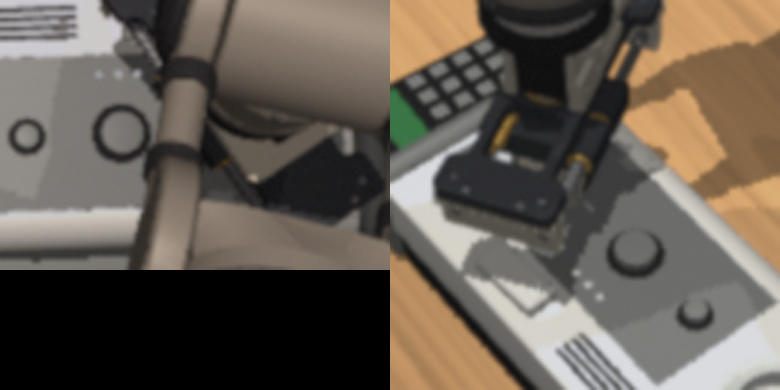

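The left (top) view is blocked by the arm. In the right (scene) view the fingertips, at about (500,220), hide the dial. I'll back off, lift and look at the dial.

```bash
python3 -m jog '[[[-1,0.012,0,0,0],[-1,0.014,0,-0.03,0],[-1,0.014,0,-0.07,0],[-1,0.014,0,-0.11,0],[-1,0.014,0,-0.12,0]]]' >/dev/null
python3 - <<'E'
from h import *
im=robot.read_camera("scene")[:,:,::-1]; cv2.imwrite("pics/s2f.png",im)
cv2.imwrite("pics/s2.png",cv2.resize(im[110:230,220:360],None,fx=4,fy=4,interpolation=cv2.INTER_CUBIC))
goto(np.array([0,0,.24]),0)
E
```

```text
at 4.35 [ 0.5663 -0.0479  0.239 ] [3.134 0.009 2.165] F [ 0.2 -0.9  1. ] open 0.0005
shift [ 0.3567 -0.4424 -0.0076] turn 2.165
```

View pics/s2.png

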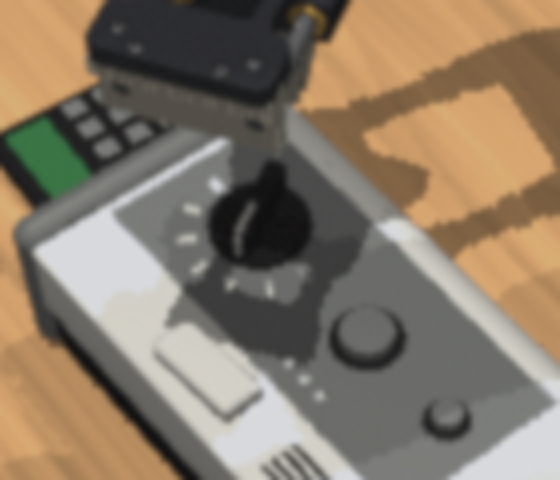

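The pointer's stripe runs (252,205)→(240,250) towards the third of the seven marks, at (232,285), so one click is done. The finger makes contact a few degrees early. There are two clicks to go, so I'll go back down.

```bash
python3 -m jog '[[[-1,0,0,0.03,0],[-1,0,0,0.06,0],[-1,0,0,0.09,0],[-1,0,0,0.12,0],[-1,0,0,0.12,0]]]' >/dev/null
python3 -m jog '[[[-1,0,0,0,0],[-1,0,0,0,0]]]' >/dev/null
python3 -c "
from h import *
arc([50,54,58,62,66,70,74])"
```

```text
t 4.9333 [ 0.5647 -0.0479  0.1139] F [ 0.  -1.   0.4]
50 [-0.0108 -0.0021  0.0009] -0.068
54 [-0.0125 -0.0009  0.0009] 0.002
58 [-0.0144  0.0002  0.0009] 0.072
62 [-0.0163  0.0012  0.0009] 0.142
66 [-0.0183  0.002   0.0009] 0.212
70 [-0.0203  0.0027  0.0009] 0.281
74 [-0.0224  0.0033  0.0009] 0.351
```

```bash
python3 -m jog '[[[-1,-0.009,-0.001,0,0],[-1,-0.0125,-0.001,0,0],[-1,-0.0144,0,0,0.07],[-1,-0.0163,0.001,0,0.14],[-1,-0.0183,0.002,0,0.21]]]'
python3 -c "
from h import *
arc([66,70,74,78,82,86,90])"
```

```text
time: 5.35
tool_pos: [0.5765, -0.0619, 0.1144]
tool_rot: [3.14, 0.0, 1.948]
contact_force: [-2.4, 2.8, 2.3]
opening: 0.0005
grip_force: 1.4
t 5.35 [ 0.5765 -0.0619  0.1144] F [-2.4  2.8  2.3]
66 [-0.0001  0.0001  0.0014] -0.003
70 [-0.0019  0.0012  0.0014] 0.067
74 [-0.0038  0.0022  0.0014] 0.137
78 [-0.0058  0.003   0.0014] 0.206
82 [-0.0078  0.0037  0.0014] 0.276
86 [-0.0099  0.0043  0.0014] 0.346
90 [-0.012   0.0047  0.0014] 0.416
```

```bash
python3 -m jog '[[[-1,-0.0019,0.0012,0.001,0.067],[-1,-0.0038,0.002,0.001,0.137],[-1,-0.0058,0.003,0.001,0.206],[-1,-0.0078,0.0037,0.001,0.276]]]'
python3 -c "
from h import *
arc([82,86,90,94,98,102,106])"
```

```text
time: 5.68
tool_pos: [0.5829, -0.0682, 0.113]
tool_rot: [3.14, 0.0, 1.672]
contact_force: [-2.9, 3.8, 1.7]
opening: 0.0004
grip_force: 1.9
t 5.6833 [ 0.5829 -0.0682  0.113 ] F [-2.9  3.8  1.7]
82 [0.0004 0.     0.    ] 0.0
86 [-0.0014  0.0011  0.    ] 0.07
90 [-0.0033  0.0021  0.    ] 0.14
94 [-0.0053  0.0029  0.    ] 0.21
98 [-0.0074  0.0037  0.    ] 0.279
102 [-0.0094  0.0042  0.    ] 0.349
106 [-0.0116  0.0046  0.    ] 0.419
```

```bash
python3 -m jog '[[[-1,-0.0014,0.001,0,0.07],[-1,-0.0033,0.002,0,0.14],[-1,-0.0053,0.003,0,0.21],[-1,-0.0074,0.0037,0,0.28]]]'
python3 -c "
from h import *
arc([98,102,106,110,114])"
```

```text
time: 6.02
tool_pos: [0.587, -0.0747, 0.113]
tool_rot: [3.141, -0.001, 1.392]
contact_force: [-0.9, 3.4, 0.8]
opening: 0.0003
grip_force: 1.3
t 6.0167 [ 0.587  -0.0747  0.113 ] F [-0.9  3.4  0.8]
98 [-0.0005  0.0003 -0.    ] -0.001
102 [-0.0023  0.0015 -0.    ] 0.069
106 [-0.0042  0.0024 -0.    ] 0.139
110 [-0.0062  0.0033 -0.    ] 0.209
114 [-0.0083  0.004  -0.    ] 0.279
```

```bash
python3 -m jog '[[[-1,-0.0023,0.0015,0,0.07],[-1,-0.0042,0.0024,0,0.14],[-1,-0.005,0.003,0,0.17]]]'
python3 -m jog '[[[-1,0.012,0,0,0],[-1,0.02,0,-0.03,0],[-1,0.02,0,-0.07,0],[-1,0.02,0,-0.11,0],[-1,0.02,0,-0.12,0]]]' >/dev/null
python3 - <<'E'
from h import *
im=robot.read_camera("scene")[:,:,::-1]
cv2.imwrite("pics/s3.png",cv2.resize(im[110:230,220:360],None,fx=4,fy=4,interpolation=cv2.INTER_CUBIC))
print(robot.observe()["tool_pos"])
E
```

```text
time: 6.27
tool_pos: [0.5897, -0.0812, 0.1131]
tool_rot: [3.139, -0.0, 1.222]
contact_force: [0.1, -0.2, -0.5]
opening: 0.0005
grip_force: 0.3
[ 0.59848566 -0.06135692  0.23910057]
```

View pics/s3.png

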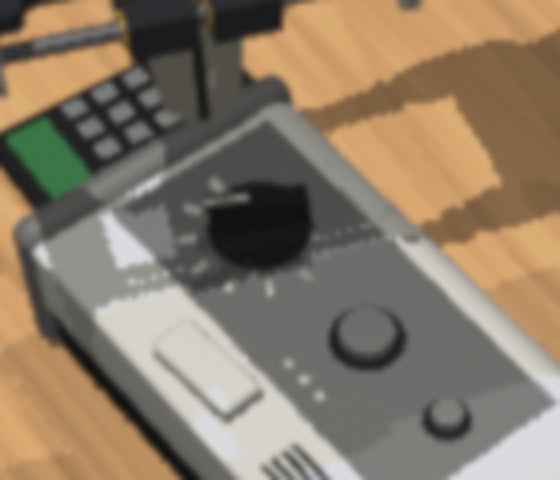

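The stripe now runs (250,197)→(207,203), pointing left. I'll compute its angle.

Run:
```python
from h import *
f=lambda u,v,z:ray("scene",(220+(u+.5)/4-.5,110+(v+.5)/4-.5),z)[:2]
for (a,b) in (((250,197),(207,203)),):
    v=f(*b,.119)-f(*a,.119); print(v,"theta",np.degrees(np.arctan2(v[0],v[1])+PSI))
print("marks",[round(float(np.degrees(np.arctan2(*(f(*m,.092)-AX))+PSI)),0) for m in ((302,268),(268,290),(232,285),(198,266),(187,240),(192,210),(216,186))])
v=f(240,250,.119)-f(252,205,.119);print("prev",np.degrees(np.arctan2(*v)+PSI))
print("start",f(370,330,.101))
goto(np.array([.5562,-.0028,.14]),robot.observe()["tool_rot"][2])
```

```text
[ 0.01882094 -0.00930959] theta 118.11883544140825
marks [-8.0, 29.0, 59.0, 94.0, 122.0, 153.0, -178.0]
prev 48.180153954821954
start [ 0.55290606 -0.00170492]
at 6.7333 [ 0.5985 -0.0614  0.2391] [ 3.129e+00 -2.000e-03  1.228e+00] F [ 0.4 -0.7  0.6] open 0.0004
shift [ 0.0408 -0.0608  0.0984] turn 0.0
```

The dial is at 118°, which is the fifth mark. I'll move above the start button.

```bash
python3 -m jog '[[[-1,0.02,-0.03,0,0],[-1,0.041,-0.061,0.02,0],[-1,0.041,-0.061,0.055,0],[-1,0.041,-0.061,0.09,0],[-1,0.041,-0.061,0.115,0]]]' >/dev/null
python3 -m jog '[[[-1,0,0,0,0],[-1,0,0,0,0],[-1,0,0,0,0]]]' >/dev/null
python3 -c "
from h import *
goto(np.array([.5562,-.0028,.104]),robot.observe()['tool_rot'][2])"
```

```text
at 7.4 [ 0.5531 -0.0023  0.1181] [ 3.139 -0.     1.226] F [-0.   0.2  0.1] open 0.0003
shift [0.0006 0.003  0.0141] turn 0.0
```

```bash
python3 -m jog '[[[-1,0,0.002,0.004,0],[-1,0,0.002,0.008,0],[-1,0,0.002,0.011,0],[-1,0,0.002,0.013,0],[-1,0,0.002,0.013,0]]]'
python3 -m jog '[[[-1,0,0,0.001,0],[-1,0,0,0.001,0]]]'
```

```text
time: 7.82
tool_pos: [0.555, -0.0032, 0.1044]
tool_rot: [3.139, -0.0, 1.226]
contact_force: [3.1, -1.5, 5.1]
opening: 0.001
grip_force: 2.3
time: 7.98
tool_pos: [0.555, -0.0032, 0.1042]
tool_rot: [3.138, -0.0, 1.226]
contact_force: [1.8, -0.3, 7.5]
opening: 0.0004
grip_force: 4.1
```

```bash
python3 -m jog '[[[-1,0,0,0.001,0],[-1,0,0,0.001,0],[-1,0,0,0.001,0]]]'
python3 -m jog '[[[-1,0,0,-0.02,0],[-1,0,0,-0.05,0],[-1,0,0,-0.09,0],[-1,0,0,-0.13,0],[-1,0,0,-0.13,0]]]'
python3 -m jog '[[[-1,-0.08,0,0,0],[-1,-0.08,0,0,0],[-1,-0.08,0,0,0]]]' >/dev/null
python3 - <<'E'
from h import *
im=robot.read_camera("scene")[:,:,::-1]
cv2.imwrite("pics/s4.png",cv2.resize(im[110:330,180:460],None,fx=2.7,fy=2.7,interpolation=cv2.INTER_CUBIC))
print(robot.observe()["tool_pos"],robot.observe()["contact_force"])
E
```

```text
time: 8.23
tool_pos: [0.555, -0.0032, 0.1041]
tool_rot: [3.138, -0.001, 1.226]
contact_force: [-2.4, 0.3, 14.9]
opening: 0.0005
grip_force: 7.6
time: 8.65
tool_pos: [0.5568, -0.0032, 0.2397]
tool_rot: [3.129, -0.003, 1.226]
contact_force: [0.2, 0.9, 0.0]
opening: 0.0003
grip_force: 0.0
[ 0.52558632 -0.08058716  0.23144245] [ 0.82263026  0.87007619 -0.24816573]
```

View pics/s4.png

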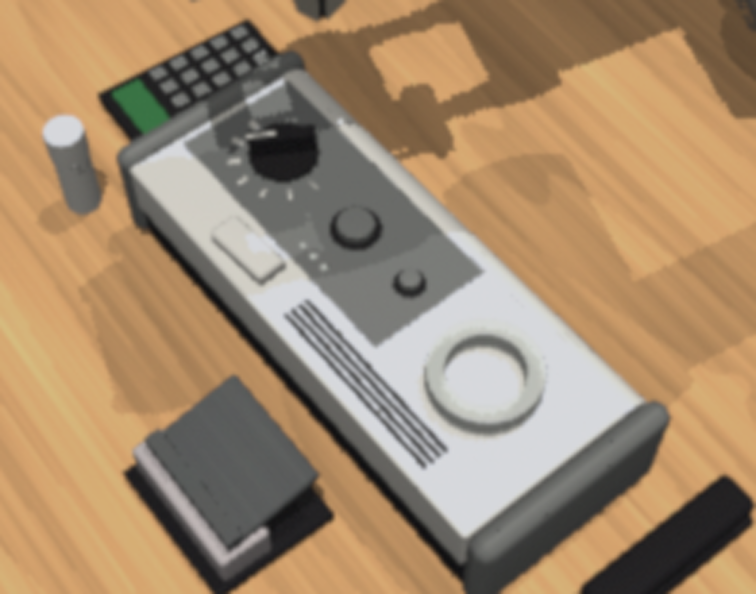

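The stripe at (260,135) still points to the fifth mark. Both buttons, at (355,227) and (410,281), are up, and nothing in view has moved. While pressing, the height held at 0.104 m as the force rose to 15 N, so the start button was fully down.

```bash
python3 -c "
from cell import robot
print(robot.hand_in())"
```

```text
the job is handed in; nothing more can be done
None
```

The job is handed in, with no verdict returned: the dial was pushed from the second mark to the fifth (measured about 118° of 120°), the start button was pressed to its stop and came up again, and nothing else in view had moved.

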